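Weigh in an empty tea box and zero the scale

ROBOT

A 6-joint arm with a two-finger parallel gripper is mounted at the origin on the work surface. World frame = base frame: x ahead of the robot, y to its left, z up, the work surface at z = 0. Lengths are in mm, angles in rad, forces in N, time in s.
With the tool pointing down it reaches from about 275 to 750 mm from the base axis. Payload 10.2 kg.
Tool frame: the origin (TCP) lies between the finger pads; the fingertips stand 17 mm ahead of it and the grasp point (between the pads) lies 2 mm behind it (bot.finger_overhang is the distance from the TCP to the fingertips, in mm); z points along the fingers, y is the line along which they close (so a half turn about z gives the same grasp; the last joint's range is limited). The gripper opens to 88 mm and grips with 3 to 60 N. Pads are 18 mm wide; open, the fingers measure 123 mm over their backs; the gripper's body (75 mm by 187 mm) begins 45 mm behind the grasp point.
Start: joints at [-1.384, 0.313, 1.498, -0, 1.331, -0.223], TCP at [209.162, -481.542, 255.72] pointing down, gripper open.
Joint ranges: [-2.94, 2.94], [-0.97, 2.17], [0.19, 2.56], [-1.23, 4.37], [0.02, 3.11], [-2.88, 2.88]. Speed limits (rad/s): [2.39, 2.39, 3.01, 3.14, 3.14, 3.14].

INTERFACE

Orientations are given as a unit quaternion [x, y, z, w].
In Python, from workcell import bot gives the robot as it stands. The module is installed in compiled form; this text tells all that it offers.
- The arm moves only by the shell command python3 -m pendant 'ROWS' [OPENING] [FORCE]. ROWS is JSON, a list of rows, each a list of 6 numbers: the shift along the tool's x, y, z normalised to -1 to 1, where 1 is 5 cm, then the turn, a rotation vector about the tool's x, y, z normalised to -1 to 1, where 1 is 0.12 rad. In form: [[x, y, z, ax, ay, az], ...]. A call has 1 to 20 rows; each row shifts and turns the commanded pose from where the row before left it, along the tool's axes as they then stand; what a row does not reach is not made up. A row lasts 1/10 s, in which the tool goes at most 50 mm and 8.59 degrees, less where a joint would pass 70% of its speed; a pose out of reach is approached as far as the arm can. A call with a number of a shift or a turn outside -1 to 1 is refused whole. A call with a gripper value outside its range is refused whole. OPENING is the opening, from 0 (shut) to 1 (fully open), set as the call begins (- or left out, the last holds). The fingers move at their own pace and stop on an object; FORCE is the grip in N (left out, the last holds). Time passes only in rows, so rows that do not move let the fingers close. It gives the time, the measured TCP pose, the force, the opening and the grip force at its end, in the units of the state.
- bot.get_obs(): the state, without advancing time (a new reading comes with each control period).
- bot.capture(name): name is "scene" or "top" or "wrist"; returns a dict with "img" (480x640x3 uint8, blue, green, red), "z_map" (480x640 float32, mm along the optical axis (not along the pixel's ray), 0 where there is no reading), "mtx" (3x3 intrinsics, pixels), "T" (4x4, takes a point from camera to world coordinates); the wrist camera has in their place "hand_eye" (4x4, takes a point from camera to tool coordinates, whose origin is the TCP and whose axes are the flange's). Camera axes: x right, y down, z forward; pixel columns grow to the right and rows downward; lengths in mm; the calibration is good to about 2 mm. A picture is of the moment at which its call begins: read the wrist's pose just before it.
- bot.finish_job(): hands the job in; it is judged then, once.
The state is a dict: "clock": time; "q": joint angles; "qd": joint speeds; "joint_efforts": joint torques, N m; "ee_pos": TCP position; "tool_rot": TCP orientation; "contact_force": force on the tool from outside, world axes, zero at the start; "wrist_torque": the same for the moment, N m; "width": finger opening in mm; "gripper_force": force on a finger pad.
Only numpy, scipy, OpenCV 4.12 (cv2) and the standard library are available. Lean on these libraries where they do the work, as an engineer would, in place of code of your own. Each camera call takes 0.05 s, during which the arm holds its last target. There are 200 camera calls.

TASK

Get the kitchen scale ready for weighing tea: set the empty oblong bamboo box gently, upright and centred, on the scale's narrow raised rest, lying lengthwise along it, and let go. Its weight swings the needle; then turn the tare knob, which carries the whole dial round, until the needle points at the dial's zero mark (the square block on its edge). Leave the other things on the counter where they are.

Things in the scene. Friction and masses are not known exactly. Their poses are not given: they have to be found in the camera images.
- bamboo_box: Open-topped oblong bamboo box, 112 long (its x) x 56 wide (its y) x 55 high, walls 6, empty, about 0.16 kg, loose on the counter. Origin: centre of its underside; z up.
- scale: Grey kitchen scale, fixed to the counter, 160 (its x) x 320 (its y) x 48 high. Origin: centre of its underside. Round white face-up dial (radius 62, face 52 above the counter) centred at its y = -90; narrow rest over its y = +90.
- rest_top (a point): Centre of the top of the rest: a bare flat steel bar 110 long (its x, same as the scale's x) x 24 wide (its y) x 8 thick, on a 22 stem, top 100 above the counter when empty. It is sprung: it sinks about 4 to 8 under the box.
- knob_grip (a point): Point on the tare knob's axis, 86 above the counter, at a good gripping height. The knob is a steel upright bar grip 44 long (this point's x) x 12 wide (its y), from 64 to 96 above the counter, at the dial's centre, on a 28 wide hub. The white dial with its marks is one piece with the knob and turns with it, under the needle, which does not; it stays where it is left.
- tare_knob (a joint): Angle of the tare knob and dial, rad, growing counterclockwise seen from above; stops at -2.2 and 2.2; 0 when the bar lies along the scale's x and the zero mark is at the scale's +x side. Reading zero with the box on the rest needs about -0.5 to -0.95.
- needle_tip (a point): Point 2 short of the tip of the thin black needle (4 wide), 50 from the dial's axis, lying just over the dial face. With the rest empty it points to the scale's +x. Loading the rest turns it clockwise seen from above, by about 0.5 to 0.95 rad for the box.
- zero_mark (a point): Point 50 from the dial's axis, beside the dial's zero mark: a black square block 8 x 8 on the rim of the turning dial, in line with the knob's bar (the other 11 marks are thin ticks, 30 degrees apart). The needle reads zero when needle_tip is at this point.
- mug: Orange ceramic mug, 80 across, 92 high, to be left alone. Origin: centre of underside.
- tumbler: Glass tumbler, 72 across, 100 high, to be left alone. Origin: centre of underside.
- strainer: Steel tea strainer: bowl 68 across, 28 high, with a wire handle reaching 120 along its y. To be left alone. Origin: centre of the bowl's underside.
- spoon: Steel spoon 160 long, lying along its x, to be left alone.
- pot: Small round open bamboo pot, 68 across, 50 high, to be left alone. Origin: centre of underside.

How it is judged (in metres and radians):
On the way, in this order (a step that is already met when the one before it is completed fails the run):
1. the bamboo box stands upright, centred and released on the rest (x of bamboo_box in the frame of rest_top between -0.018 and 0.018 m and y of bamboo_box in the frame of rest_top between -0.01 and 0.01 m and z of bamboo_box in the frame of rest_top between -0.004 and 0.004 m and angle between bamboo_box's own z axis and vertical below 0.08 rad and angle between the x axis of bamboo_box and the x axis of rest_top, either way round below 0.2 rad and contact force between bamboo_box and scale above 0.6 N and contact force between the fingers and bamboo_box below 0.05 N and linear speed of bamboo_box below 0.02 m/s), for 0.2 s.
2. with the box on the rest, the dial is turned until the needle points at its zero mark (all of step 1 and horizontal distance between needle_tip and zero_mark below 0.005 m), for 0.2 s.
At the end, for the whole second after the job is handed in: The bamboo box rests on the bar alone, upright within 0.08 rad, its centre within 10 mm of the bar's middle across it and 18 mm along it, lengthwise within 0.2 rad, released and still; needle_tip within 5 mm of zero_mark, knob still (all of step 2 and velocity of joint tare_knob below 0.1 rad/s); the robot touches nothing.
It fails at once if the box is dropped: it falls freely, out of the fingers, faster than 0.5 m/s (a fall of about 13 mm) (linear speed of bamboo_box above 0.5 m/s and contact force between the fingers and bamboo_box below 0.05 N).
It fails at once if the box is pressed on the scale with more than 20 N (contact force between bamboo_box and scale above 20 N).
It fails at once if another thing on the counter is moved by more than 30 mm or tipped (distance of any of mug, tumbler, strainer, spoon, pot from where it was at the start of the episode above 0.03 m or angle between any of mug, tumbler, strainer, spoon, pot's own z axis and vertical above 0.4 rad).
It also fails if it takes over 56 s, if anything falls off the work surface, if the arm or the gripper's body presses on something with over 40 N, if the wrist force passes 120 N, or if a joint passes its speed limit or range.

## Working session

There is one attempt and no reset: what is moved stays moved. The work goes in short steps, Python scripts to look and compute and a shell command to move; the robot and the scene stay as the last step left them, time stands still between calls to the robot, and variables do not carry over. Pictures are saved under pics/ and viewed, at most 10 in all, crops included, and the job is handed in when it is done.

```bash
mkdir -p pics; python3 - <<'E'
from workcell import bot
import cv2,numpy as np,pickle
o=bot.get_obs();print(o['clock'],o['ee_pos'],o['tool_rot'],o['width'])
d={n:bot.capture(n) for n in("scene","top")}
pickle.dump(d,open('c0.pkl','wb'))
for n in d:
  cv2.imwrite(f'pics/{n}0.png',d[n]['img']);print(n,d[n]['mtx'].round(1).tolist(),d[n]['T'].round(3).tolist(),(d[n]['z_map']>0).mean())
E
```

```text
0.0 [ 209.12065454 -481.30534751  255.18301349] [ 9.79081674e-01  2.03466683e-01 -6.96399064e-06 -6.20738136e-04] 88.01293384883326
scene [[515.0, 0.0, 319.6], [0.0, 515.0, 241.4], [0.0, 0.0, 1.0]] [[0.884, 0.313, -0.347, 1113.994], [0.468, -0.578, 0.669, -999.796], [0.009, -0.754, -0.657, 1097.523], [0.0, 0.0, 0.0, 1.0]] 0.9856217447916666
top [[478.4, 0.0, 326.2], [0.0, 478.4, 239.8], [0.0, 0.0, 1.0]] [[0.001, -0.998, 0.06, 502.977], [-1.0, 0.0, 0.022, 2.786], [-0.022, -0.06, -0.998, 1343.862], [0.0, 0.0, 0.0, 1.0]] 0.9959049479166666
```

View pics/top0.png

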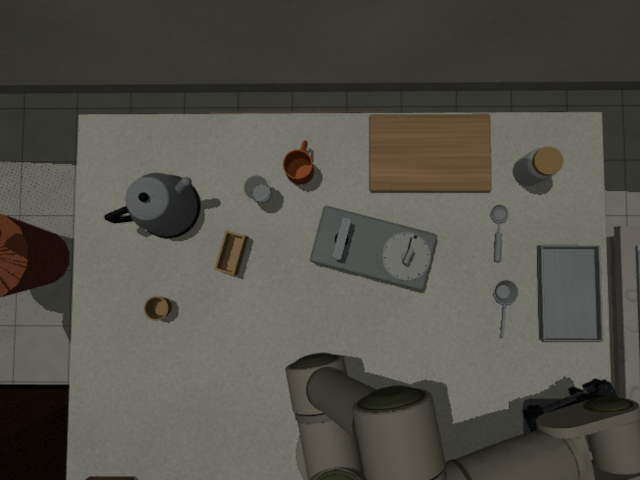

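View pics/scene0.png

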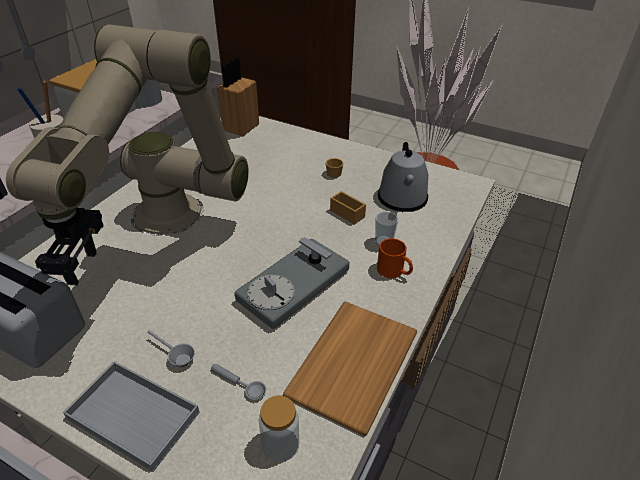

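The top view shows the bamboo box at (232,253), the scale's rest at (343,240) and the dial at (407,257), with the mug at (298,166), the tumbler at (258,190) and the pot at (157,308). The scene view agrees: box at (348,207), rest at (316,248), dial at (271,292).

```bash
cat > h.py <<'E'
import numpy as np,cv2
from scipy.spatial.transform import Rotation as R
def ray(c,uv,T=None):
    T=c['T'] if T is None else T
    uv=np.atleast_2d(np.asarray(uv,float)); d=np.c_[uv,np.ones(len(uv))]@np.linalg.inv(c['mtx']).T
    return T[:3,3],d@T[:3,:3].T
def plane(c,uv,z,T=None):
    o,d=ray(c,uv,T); return o+d*((z-o[2])/d[:,2])[:,None]
def cloud(c,m,T=None):
    v,u=np.nonzero(m&(c['z_map']>0)); o,d=ray(c,np.c_[u,v],T); return o+d*c['z_map'][v,u][:,None]
def two(c1,p1,c2,p2,T1=None,T2=None):
    o1,d1=ray(c1,p1,T1);o2,d2=ray(c2,p2,T2);d1=d1[0];d2=d2[0]
    s=np.linalg.lstsq(np.c_[d1,-d2],o2-o1,rcond=None)[0]
    a,b=o1+s[0]*d1,o2+s[1]*d2; return (a+b)/2,np.linalg.norm(a-b)
def wristT(o,c):
    T=np.eye(4);T[:3,:3]=R.from_quat(o['tool_rot']).as_matrix();T[:3,3]=o['ee_pos'];return T@c['hand_eye']
def box(win,shape=(480,640)):
    m=np.zeros(shape,bool);x0,y0,x1,y1=win;m[y0:y1,x0:x1]=1;return m
def rect(P):
    (c,s,a)=cv2.minAreaRect(P[:,:2].astype(np.float32));
    if s[0]<s[1]: s=s[::-1];a+=90
    return np.round(c,1),np.round(s,1),round((a+90)%180-90,1)
E
python3 - <<'E'
from h import *
import pickle
d=pickle.load(open('c0.pkl','rb'))
W={'top':dict(box=(212,225,252,282),rest=(325,210,358,268),scale=(300,198,445,298),dial=(380,228,436,284)),
'scene':dict(box=(325,187,370,225),rest=(296,234,335,260),scale=(230,232,352,330),dial=(245,272,297,312))}
for n in W:
  c=d[n]
  for k,w in W[n].items():
    P=cloud(c,box(w))
    zr=dict(box=(45,62),rest=(85,110),scale=(35,60),dial=(60,105))[k]
    P=P[(P[:,2]>zr[0])&(P[:,2]<zr[1])]
    print(n,k,len(P),rect(P),'z med/max',np.median(P[:,2]).round(1),P[:,2].max().round(1))
for k,w in dict(tumbler=(240,170,280,212),mug=(278,138,320,190),pot=(140,290,180,325)).items():
    P=cloud(d['top'],box(w));P=P[P[:,2]>30];print(k,rect(P),P[:,2].max())
E
```

```text
top box 325 (array([547.3, 293.6]), array([112. ,  57.7]), -15.3) z med/max 54.9 61.9
top rest 388 (array([583.1,  -9.4]), array([109.8,  23.9]), -14.7) z med/max 99.8 107.5
top scale 6329 (array([560.5, -96.4]), array([320.2, 160.2]), 75.3) z med/max 48.8 60.0
top dial 134 (array([ 543.8, -201.1]), array([64.1, 59.1]), -13.2) z med/max 93.2 102.5
scene box 243 (array([549.3, 290.7]), array([116.7,  65. ]), -17.1) z med/max 52.3 61.7
scene rest 265 (array([584.5, -12.5]), array([114.5,  27.6]), -15.5) z med/max 98.7 106.1
scene scale 4124 (array([ 562.3, -100.3]), array([323. , 164.4]), 75.2) z med/max 48.0 59.9
scene dial 154 (array([ 539.2, -188.4]), array([60.9, 36.2]), 12.1) z med/max 85.9 98.3
tumbler (array([716.7, 215.7]), array([69.9, 69.6]), -2.0) 105.30079951986636
mug (array([792.3, 110.3]), array([105.3,  78.9]), 15.1) 99.73260741663557
pot (array([395.4, 492.4]), array([66.6, 65.5]), -42.7) 57.49525385487459
```

```bash
python3 -m pendant '[[0,0,0,0,0,0.94],[0,0,0,0,0,0.94],[0,0,0,0,0,0.94],[0,0,0,0,0,0.94],[0,0,0,0,0,0.94],[0,0,0,0,0,0.94]]' 1 && python3 -m pendant '[[0.15,-0.9,0,0,0,0],[0.15,-0.9,0,0,0,0],[0.15,-0.9,0,0,0,0],[0.15,-0.9,0,0,0,0],[0.15,-0.9,0,0,0,0],[0.15,-0.9,0,0,0,0],[0.15,-0.9,0,0,0,0],[0.15,-0.9,0,0,0,0],[0.15,-0.9,0,0,0,0],[0.15,-0.9,0,0,0,0],[0.12,-0.9,0,0,0,0],[0.1,-0.9,0,0,0,0],[0.1,-0.9,0,0,0,0],[0.1,-0.9,0,0,0,0],[0.1,-0.9,0,0,0,0],[0.1,-0.9,0,0,0,0],[0,0,0,0,0,0],[0,0,0,0,0,0]]'
python3 - <<'E'
from h import *
from workcell import bot
o=bot.get_obs();c=bot.capture('wrist');T=wristT(o,c)
print(o['q'].round(2),o['ee_pos'].round(1),c['hand_eye'].round(2).tolist())
P=cloud(c,np.ones((480,640),bool),T);m=(P[:,2]>45)&(P[:,2]<62)&(np.abs(P[:,0]-547)<90)&(np.abs(P[:,1]-293)<60)
P=P[m];print(len(P),rect(P),np.median(P[:,2]))
cv2.imwrite('pics/w1.png',c['img'])
Rm=R.from_quat(o['tool_rot']).as_matrix();print('yaw',np.degrees(np.arctan2(Rm[1,0],Rm[0,0])),'tilt',Rm[:,2].round(4))
E
```

```text
clock: 0.7
ee_pos: [209.2, -481.4, 255.4]
tool_rot: [0.991, -0.135, -0.0, -0.0]
contact_force: [-0.4, 0.9, 0.2]
width: 88.1
gripper_force: 0.0
clock: 2.5
ee_pos: [501.1, 185.3, 255.1]
tool_rot: [0.991, -0.132, -0.001, 0.0]
contact_force: [-1.2, 0.1, -0.3]
width: 88.3
gripper_force: 0.0
[ 0.13  0.33  1.47 -0.    1.34  1.97] [501.1 185.3 255.1] [[-0.0, -0.95, -0.31, 80.14], [1.0, -0.0, 0.0, -0.16], [-0.0, -0.31, 0.95, -128.89], [0.0, 0.0, 0.0, 1.0]]
2806 (array([547.2, 291.5]), array([111.7,  57. ]), -15.6) 54.57984534359346
yaw -15.20691013008463 tilt [-1.3e-03 -4.0e-04 -1.0e+00]
```

View pics/w1.png

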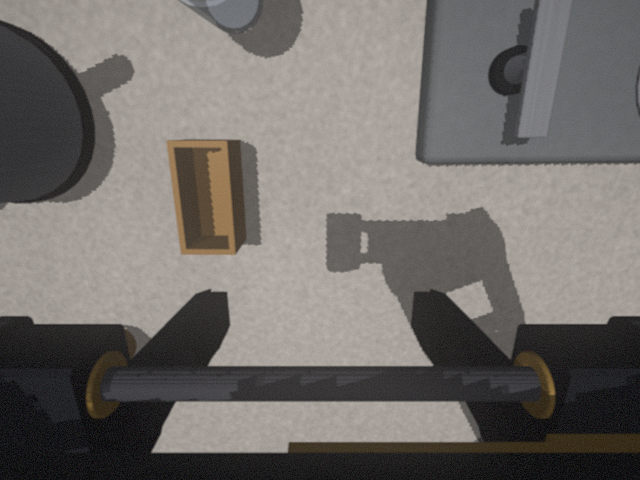

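The wrist view confirms the box, clear of everything, at (205,195), with the tumbler at (235,10) and the rest's end at (545,70). I'm going above it, then down.

```bash
python3 -m pendant '[[0.11,-0.76,0,0,0,0.06],[0.11,-0.77,0,0,0,0],[0.11,-0.77,0,0,0,0],[0,0,0,0,0,0],[0,0,0.8,0,0,0],[0,0,0.8,0,0,0],[0,0,0.8,0,0,0],[0,0,0.7,0,0,0],[0,0,0.3,0,0,0],[0,0,0,0,0,0],[0,0,0,0,0,0]]' && python3 - <<'E'
from h import *
from workcell import bot
o=bot.get_obs();c=bot.capture('wrist');T=wristT(o,c)
P=cloud(c,np.ones((480,640),bool),T);m=(P[:,2]>48)&(P[:,2]<60)&(np.abs(P[:,0]-547)<90)&(np.abs(P[:,1]-293)<45)
P=P[m];print(len(P),rect(P),np.median(P[:,2]),o['ee_pos'],o['contact_force'])
E
```

```text
clock: 3.65
ee_pos: [549.0, 290.9, 87.6]
tool_rot: [0.991, -0.137, 0.001, -0.0]
contact_force: [0.1, 1.2, 0.2]
width: 88.4
gripper_force: 0.0
6078 (array([551.8, 290.5]), array([103.5,  56.2]), -15.6) 54.87055289324469 [549.04962097 290.90942282  87.60098893] [0.12372882 1.24037067 0.1870628 ]
```

```bash
python3 -m pendant '[[-0.03,0,0.5,0,0,0],[0,0,0.46,0,0,0],[0,0,0,0,0,0],[0,0,0,0,0,0]]' && python3 -m pendant '[[0,0,0,0,0,0],[0,0,0,0,0,0],[0,0,0,0,0,0],[0,0,0,0,0,0],[0,0,0,0,0,0],[0,0,0,0,0,0],[0,0,0,0,0,0],[0,0,0,0,0,0]]' 0 12
```

```text
clock: 4.1
ee_pos: [547.5, 291.9, 39.5]
tool_rot: [0.991, -0.137, 0.001, -0.0]
contact_force: [-1.0, -0.4, 0.8]
width: 87.8
gripper_force: 0.0
clock: 4.9
ee_pos: [546.8, 291.8, 38.1]
tool_rot: [0.991, -0.137, 0.0, -0.0]
contact_force: [-2.1, -0.9, 5.3]
width: 56.0
gripper_force: 12.0
```

```bash
python3 -m pendant '[[0,0,-0.3,0,0,0],[0,0,-0.6,0,0,0],[0,0,-0.6,0,0,0],[0,0,-0.6,0,0,0],[0,0,-0.6,0,0,0],[0,0,-0.3,0,0,0],[0.2,0.5,0,0,0,0],[0.25,0.6,0,0,0,0],[0.25,0.6,0,0,0,0],[0.25,0.6,0,0,0,0],[0.25,0.6,0,0,0,0],[0.25,0.6,0,0,0,0],[0.25,0.6,0,0,0,0],[0.25,0.6,0,0,0,0],[0.2,0.5,0,0,0,0],[0.18,0.4,0,0,0,0],[0,0,0,0,0,0],[0,0,0,0,0,0],[0,0,0,0,0,0]]' && python3 - <<'E'
from h import *
from workcell import bot
o=bot.get_obs();c=bot.capture('wrist');T=wristT(o,c);t=bot.capture('top')
print(o['ee_pos'],o['width'],R.from_quat(o['tool_rot']).as_euler('xyz',degrees=True))
cv2.imwrite('pics/w2.png',np.hstack([c['img'],t['img'][180:320,280:460].repeat(3,0).repeat(3,1)[:480]])[:, :1180])
cv2.imwrite('pics/w2.png',cv2.resize(cv2.imread('pics/w2.png'),(800,325)))
for n,cc,TT in(('w',c,T),('t',t,t['T'])):
  P=cloud(cc,np.ones((480,640),bool),TT)
  for lo,hi in((90,108),(188,220)):
    m=(P[:,2]>lo)&(P[:,2]<hi)&(np.abs(P[:,0]-583)<75)&(np.abs(P[:,1]+9)<35)
    if m.sum()>20: print(n,lo,m.sum(),rect(P[m]),np.median(P[m][:,2]))
E
```

```text
clock: 6.8
ee_pos: [582.8, -8.4, 187.9]
tool_rot: [0.991, -0.136, -0.0, -0.0]
contact_force: [0.5, -0.2, -2.4]
width: 56.3
gripper_force: 12.0
[582.81825026  -8.36493869 187.89935351] 56.317972877647726 [-1.79989265e+02  1.47333902e-02 -1.56571352e+01]Traceback (most recent call last):
  File "<stdin>", line 5, in <module>
    return _nx.concatenate(arrs, 1, dtype=dtype, casting=casting)
           ~~~~~~~~~~~~~~~^^^^^^^^^^^^^^^^^^^^^^^^^^^^^^^^^^^^^^^
ValueError: all the input array dimensions except for the concatenation axis must match exactly, but along dimension 0, the array at index 0 has size 480 and the array at index 1 has size 420
```

```bash
python3 - <<'E'
from h import *
from workcell import bot
o=bot.get_obs();c=bot.capture('wrist');T=wristT(o,c);t=bot.capture('top')
cv2.imwrite('pics/w2.png',c['img'])
ax=np.array([np.cos(np.radians(-14.7)),np.sin(np.radians(-14.7))]);ay=np.array([-ax[1],ax[0]])
for n,cc,TT in(('w',c,T),('t',t,t['T'])):
  P=cloud(cc,np.ones((480,640),bool),TT); Q=P[:,:2]-[583.1,-9.4]; Q=np.c_[Q@ax,Q@ay]
  for lo,hi in((94,106),(190,212)):
    m=(P[:,2]>lo)&(P[:,2]<hi)&(abs(Q[:,0])<75)&(abs(Q[:,1])<34)
    if m.sum()>20: print(n,lo,m.sum(),'along',np.percentile(Q[m][:,0],[0,1,99,100]).round(1),'across',np.percentile(Q[m][:,1],[0,1,99,100]).round(1),np.median(P[m][:,2]))
E
```

```text
w 94 435 along [48.9 49.1 55.8 55.9] across [-13.7 -13.7   9.7   9.8] 99.82003617563663
w 190 15357 along [-51.6 -50.6  56.6  56.9] across [-34. -32.  32.  34.] 204.2340866299669
t 190 97 along [-56.5 -56.5 -35.1 -34.5] across [-24.9 -24.5  31.   31.1] 204.9405607541089
```

View pics/w2.png

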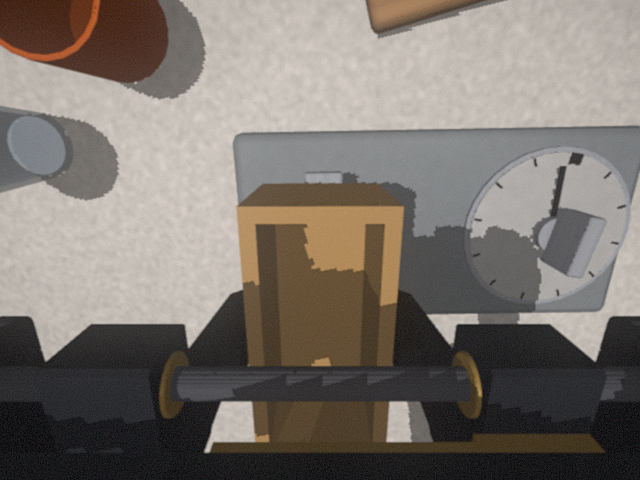

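The wrist view shows the held box upright over the rest, whose far end shows at (323,178), and the zero block at (576,158) near the needle's tip. Both cameras put the box about 3 mm off across the bar, so I'll correct that and lower.

```bash
python3 -m pendant '[[0,0.06,0.3,0,0,-0.1],[0,0,0.4,0,0,0],[0,0,0.15,0,0,0],[0,0,0.05,0,0,0],[0,0,0.04,0,0,0],[0,0,0.04,0,0,0],[0,0,0.04,0,0,0],[0,0,0.04,0,0,0],[0,0,0,0,0,0],[0,0,0,0,0,0]]'
```

```text
clock: 8.0
ee_pos: [582.3, -12.3, 134.9]
tool_rot: [0.991, -0.131, 0.0, -0.0]
contact_force: [-0.1, 0.5, -0.1]
width: 55.4
gripper_force: 12.0
```

```bash
python3 -m pendant '[[0,0,0.02,0,0,0],[0,0,0.02,0,0,0],[0,0,0,0,0,0]]' && python3 -m pendant '[[0,0,0,0,0,0],[0,0,0,0,0,0],[0,0,0,0,0,0],[0,0,0,0,0,0],[0,0,0,0,0,0],[0,0,0,0,0,0]]' 1 && python3 -m pendant '[[0,0,-0.2,0,0,0],[0,0,-0.4,0,0,0],[0,0,-0.6,0,0,0],[0,0,-0.6,0,0,0],[0,0,-0.6,0,0,0],[-0.5,0,0,0,0,0],[-0.8,0,0,0,0,0],[-0.5,0,0,0,0,0],[0,0,0,0,0,0],[0,0,0,0,0,0]]'
python3 - <<'E'
from h import *
from workcell import bot
o=bot.get_obs();c=bot.capture('wrist');T=wristT(o,c);t=bot.capture('top')
print(o['ee_pos'],R.from_quat(o['tool_rot']).as_euler('xyz',degrees=True)[2])
cv2.imwrite('pics/w3.png',c['img'])
ax=np.array([np.cos(np.radians(-14.8)),np.sin(np.radians(-14.8))]);ay=np.array([-ax[1],ax[0]])
for n,cc,TT in(('w',c,T),('t',t,t['T'])):
  P=cloud(cc,np.ones((480,640),bool),TT); Q=P[:,:2]-[583.1,-9.4]; Q=np.c_[Q@ax,Q@ay]
  for lo,hi in((142,158),):
    m=(P[:,2]>lo)&(P[:,2]<hi)&(abs(Q[:,0])<75)&(abs(Q[:,1])<45)
    print(n,m.sum(),rect(P[m]),'along',np.percentile(Q[m][:,0],[0,1,99,100]).round(1),'across',np.percentile(Q[m][:,1],[0,1,99,100]).round(1),np.median(P[m][:,2]))
    A=np.c_[P[m][:,:2]-[583,-9],np.ones(m.sum())];print('slope',np.linalg.lstsq(A,P[m][:,2],rcond=None)[0])
E
```

```text
clock: 8.3
ee_pos: [582.3, -12.2, 132.7]
tool_rot: [0.991, -0.131, 0.0, -0.0]
contact_force: [1.0, -0.2, -0.1]
width: 56.2
gripper_force: 12.0
clock: 8.9
ee_pos: [582.2, -12.2, 132.7]
tool_rot: [0.991, -0.131, -0.0, -0.0]
contact_force: [0.9, -0.1, -0.2]
width: 88.0
gripper_force: 0.0
clock: 9.9
ee_pos: [495.6, 11.0, 253.7]
tool_rot: [0.991, -0.131, 0.001, 0.0]
contact_force: [0.4, 0.2, -0.8]
width: 88.0
gripper_force: 0.0
[495.57518572  11.02169955 253.6973681 ] -15.019233743384394
w 5422 (array([583. , -12.7]), array([112.1,  56.2]), -14.9) along [-55.3 -54.9  56.3  56.8] across [-31.4 -31.   24.6  25. ] 147.75701339165244
slope [-1.28215399e-03 -9.66323880e-04  1.47546589e+02]
t 223 (array([592.4, -13.1]), array([91.7, 55.8]), -14.7) along [-35.9 -34.   55.7  55.8] across [-29.2 -29.   26.6  26.7] 147.9447089521325
slope [-2.36248686e-03 -8.80268607e-03  1.47960794e+02]
```

View pics/w3.png

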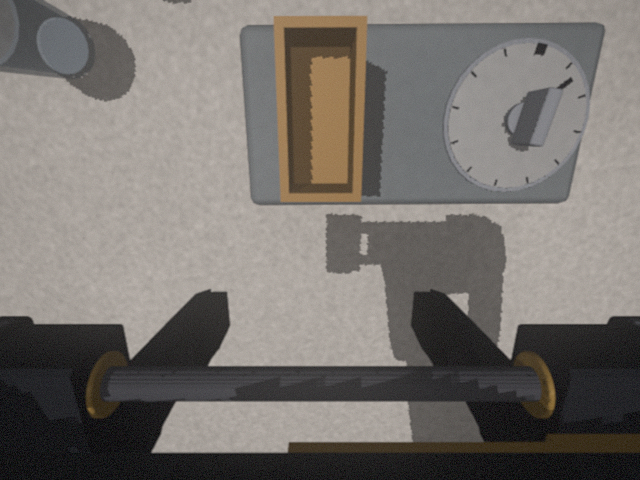

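The box is level on the rest at (320,110); the zero block is at (541,48), the needle tip near (570,80), and the knob bar at (537,117). I'll measure the dial from here.

```bash
python3 - <<'E'
from h import *
from workcell import bot
o=bot.get_obs();c=bot.capture('wrist');T=wristT(o,c)
img=c['img'];g=img.max(2)
# dial face: fit ellipse centre via points on plane z=52: tick ends lie at fixed radius; use bright region
D=np.array([537.7,-183.4])
h,w=g.shape;v,u=np.mgrid[:h,:w];P52=plane(c,np.c_[u.ravel(),v.ravel()],52,T)[:,:2].reshape(h,w,2)
Z=cloud(c,np.ones((h,w),bool),T)
Pz=Z[(Z[:,2]>92)&(Z[:,2]<100)&(np.hypot(*(Z[:,:2]-D).T)<45)];r=rect(Pz);print('bar',len(Pz),r,np.median(Pz[:,2]))
near=np.hypot(*(P52-D).transpose(2,0,1))<75
bright=(near&(g>120)).astype(np.uint8)
cs,_=cv2.findContours(bright,cv2.RETR_EXTERNAL,cv2.CHAIN_APPROX_NONE);k=max(cs,key=cv2.contourArea)
hull=cv2.convexHull(k)[:,0];q=P52[hull[:,1],hull[:,0]].astype(np.float32)
el=cv2.fitEllipse(q);print('dial',el)
C=np.array(el[0])
rad=P52-C;rr=np.hypot(rad[...,0],rad[...,1]);dark=((g<60)&(rr<62)&(rr>38)).astype(np.uint8)
n,l,s,ce=cv2.connectedComponentsWithStats(dark)
for i in range(1,n):
  if s[i,4]>15:
    p=P52[l==i];a=np.degrees(np.arctan2(*(p-C).T[::-1]));rm=rr[l==i]
    print(s[i,4],ce[i].round(),'ang-scale',(np.median(a)+14.9).round(1),rm.min().round(1),rm.max().round(1))
b=cv2.resize(img[20:220,420:620],(800,800))[:600];cv2.imwrite('pics/dial.png',b)
E
```

```text
bar 987 (array([ 537.4, -185.4]), array([44. , 13.4]), -25.2) 95.79221830458044
dial ((536.4405517578125, -188.51429748535156), (131.0105438232422, 140.12869262695312), 159.91323852539062)
83 [541.  49.] ang-scale -7.7 54.3 61.6
46 [566.  84.] ang-scale -49.2 40.4 51.5
```

View pics/dial.png

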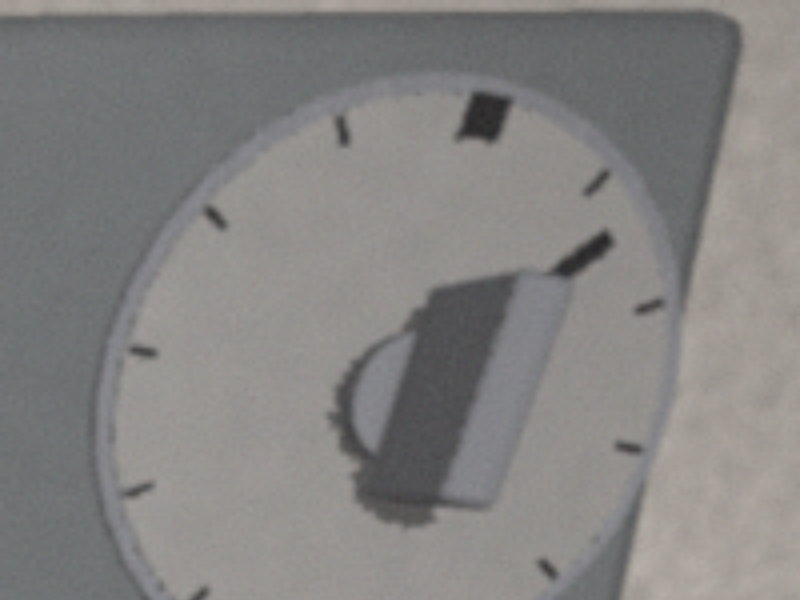

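The crop shows the zero block at (485,115) in line with the knob bar, and the needle's tip at (610,238), to its right (clockwise). I'll recompute the angles about the bar's centre, since the ellipse fit picked up scale body.

```bash
cat > ang.py <<'E'
from h import *
from workcell import bot
C=np.array([537.4,-185.4])
def meas(thr=60):
    o=bot.get_obs();c=bot.capture('wrist');T=wristT(o,c);g=c['img'].max(2)
    h,w=g.shape;v,u=np.mgrid[:h,:w];P=plane(c,np.c_[u.ravel(),v.ravel()],53,T)[:,:2].reshape(h,w,2)
    d=P-C;rr=np.hypot(d[...,0],d[...,1]);dark=((g<thr)&(rr<64)&(rr>36)).astype(np.uint8)
    n,l,s,ce=cv2.connectedComponentsWithStats(dark)
    for i in range(1,n):
        if s[i,4]>12:
            p=P[l==i].mean(0)-C;print(s[i,4],ce[i].round(),'world ang',np.degrees(np.arctan2(p[1],p[0])).round(1),rr[l==i].min().round(1),rr[l==i].max().round(1))
    Z=cloud(c,np.ones((h,w),bool),T);Z=Z[(Z[:,2]>92)&(Z[:,2]<100)&(np.hypot(*(Z[:,:2]-C).T)<45)]
    if len(Z)>50:print('bar',rect(Z),np.median(Z[:,2]))
    print('tcp',o['clock'],o['ee_pos'].round(1),'yaw',R.from_quat(o['tool_rot']).as_euler('xyz',degrees=True)[2].round(2));return c
if __name__=='__main__': meas()
E
python3 ang.py
```

```text
80 [541.  48.] world ang -25.3 54.7 61.8
43 [566.  83.] world ang -66.3 42.0 53.5
bar (array([ 537.5, -185.2]), array([43.8, 13.2]), -25.6) 95.6838886704752
tcp 10.05 [496.   10.8 252.8] yaw -15.04
```

```bash
python3 -m pendant '[[0.3,0.6,0,0,0,0],[0.4,0.75,0,0,0,0],[0.4,0.75,0,0,0,0],[0.4,0.75,0,0,0,0],[0.32,0.73,0,0,0,0],[0,0,0,0,0,1],[0,0,0,0,0,0.5],[0,0,0,0,0,0],[0,0,0.5,0,0,0],[0,0,0.8,0,0,0],[0,0,0.8,0,0,0],[0,0,0.3,0,0,0],[0,0,0,0,0,0],[0,0,0,0,0,0]]'; python3 ang.py
```

```text
clock: 11.5
ee_pos: [537.3, -185.6, 133.5]
tool_rot: [0.976, -0.219, 0.0, 0.0]
contact_force: [0.2, 0.4, 0.4]
width: 88.0
gripper_force: 0.0
41 [363. 213.] world ang -65.9 36.0 47.2
16 [408. 260.] world ang -114.5 55.1 59.8
13 [393. 299.] world ang -144.8 54.9 59.8
bar (array([ 538.1, -185.7]), array([44.1, 11.9]), -26.1) 95.75766603689648
tcp 11.5 [ 537.3 -185.6  133.5] yaw -25.27
```

```bash
python3 -m pendant '[[0,0,0.4,0,0,0.06],[0,0,0.4,0,0,0],[0,0,0.17,0,0,0],[0,0,0,0,0,0],[0,0,0,0,0,0]]' && python3 -m pendant '[[0,0,0,0,0,0],[0,0,0,0,0,0],[0,0,0,0,0,0],[0,0,0,0,0,0],[0,0,0,0,0,0],[0,0,0,0,0,0],[0,0,0,0,0,0],[0,0,0,0,0,0],[0,0,0,0,0,0],[0,0,0,0,0,0]]' 0 15 && python3 -m pendant '[[0,0,0,0,0,0.4],[0,0,0,0,0,0.5],[0,0,0,0,0,0.5],[0,0,0,0,0,0.5],[0,0,0,0,0,0.5],[0,0,0,0,0,0.5],[0,0,0,0,0,0.5],[0,0,0,0,0,0.5],[0,0,0,0,0,0.5],[0,0,0,0,0,0.5],[0,0,0,0,0,0.5],[0,0,0,0,0,0.5],[0,0,0,0,0,0],[0,0,0,0,0,0],[0,0,0,0,0,0]]'; python3 ang.py
```

```text
clock: 12.05
ee_pos: [537.3, -185.7, 85.5]
tool_rot: [0.975, -0.223, 0.001, 0.0]
contact_force: [-0.0, -0.8, 0.4]
width: 88.6
gripper_force: 0.0
clock: 13.05
ee_pos: [536.9, -185.0, 84.2]
tool_rot: [0.975, -0.223, 0.0, -0.0]
contact_force: [0.5, -0.1, 0.0]
width: 11.8
gripper_force: 15.0
clock: 14.55
ee_pos: [537.6, -184.5, 84.2]
tool_rot: [0.837, -0.547, 0.0, -0.001]
contact_force: [6.2, 6.1, -1.3]
width: 11.8
gripper_force: 15.0
19 [381. 196.] world ang -95.6 55.8 60.4
99 [319. 216.] world ang -64.7 36.1 46.5
13 [218. 239.] world ang -6.7 56.5 60.8
23 [421. 239.] world ang -125.5 54.9 60.1
20 [432. 292.] world ang -155.9 54.8 59.6
7739 [321. 355.] world ang 114.0 36.0 64.0
bar (array([ 538.8, -191.5]), array([35.2, 33.3]), 62.1) 95.74146790072929
tcp 14.55 [ 537.6 -184.5   84.2] yaw -66.32
```

```bash
python3 -m pendant '[[0,0,0,0,0,0],[0,0,0,0,0,0],[0,0,0,0,0,0],[0,0,0,0,0,0],[0,0,0,0,0,0],[0,0,0,0,0,0]]' 1 && python3 -m pendant '[[0,0,-0.3,0,0,0],[0,0,-0.7,0,0,0],[0,0,-0.9,0,0,0],[0,0,-0.9,0,0,0],[0,0,-0.6,0,0,0],[-0.7,0,0,0,0,0],[-0.7,0,0,0,0,0],[0,0,0,0,0,0],[0,0,0,0,0,0],[0,0,0,0,0,0]]'; python3 - <<'E'
from ang import *
c=meas();cv2.imwrite('pics/w5.png',c['img'])
t=bot.capture('top')
for n,cc,TT in(('w',c,wristT(bot.get_obs(),c)),('t',t,t['T'])):
  P=cloud(cc,np.ones((480,640),bool),TT);P=P[(P[:,2]>142)&(P[:,2]<158)&(np.hypot(P[:,0]-583,P[:,1]+12)<68)]
  if len(P)>20:print(n,rect(P),np.median(P[:,2]))
E
```

```text
clock: 15.2
ee_pos: [536.8, -185.4, 84.2]
tool_rot: [0.837, -0.547, 0.0, 0.0]
contact_force: [-0.3, -0.0, -0.1]
width: 57.7
gripper_force: 0.0
clock: 16.2
ee_pos: [508.9, -121.9, 254.2]
tool_rot: [0.837, -0.547, 0.0, 0.0]
contact_force: [-0.5, 0.3, 0.1]
width: 88.0
gripper_force: 0.0
bar (array([ 537.3, -185.4]), array([43.2, 11.7]), -66.8) 95.74899445719404
tcp 16.2 [ 508.9 -121.9  254.2] yaw -66.34
w (array([582.8, -12.5]), array([112.3,  58.2]), -15.0) 147.22831190377786
t (array([582.8, -10.6]), array([112.1,  56. ]), -14.9) 148.31773605509
```

View pics/w5.png

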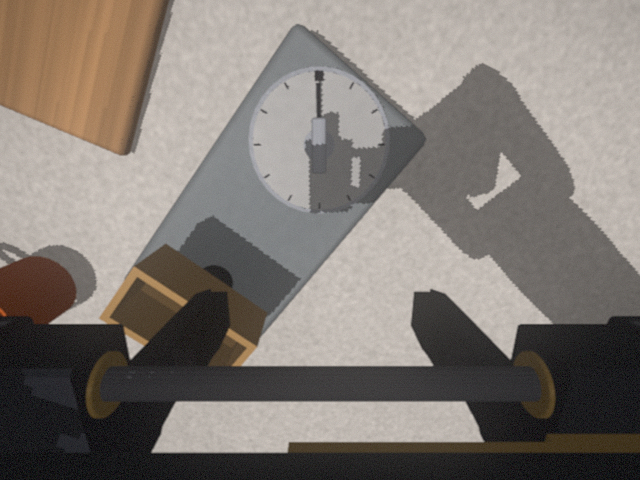

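The needle, at x of about 319, points straight at the zero block (319,76). The box is still centred and level, and the gripper is clear of everything, so I'm handing in.

```bash
python3 -c "
from workcell import bot
print(bot.finish_job())"
```

```text
the job is handed in; nothing more can be done
None
```

The job is handed in: at the last check the bamboo box sat level and centred on the rest, the needle pointed at the dial's zero mark, and the arm was clear of everything; no verdict was shown.

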